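# Check a ratchet brake lever: set it in its third notch, then release it

### The arm

A 7-joint arm with a two-finger parallel gripper is mounted at the origin on a cart in front of the work surface, level with it; the furniture and walls round the work are solid. World frame = base frame: x ahead of the robot, y to its left, z up, the work surface at z = 0. Lengths are in m, angles in rad, forces in N, time in s.
With the tool pointing down it reaches from about 0.425 to 0.925 m from the base axis. Payload 6.8 kg.
Tool frame: the origin (TCP) lies on the mounting face of the last link; the fingertips stand 182 mm ahead of it and the grasp point (between the pads) lies 163 mm ahead of it; z points along the fingers, y is the line along which they close (so a half turn about z gives the same grasp; the last joint's range is limited). The gripper opens to 88 mm and grips with 3 to 60 N. Pads are 20 mm wide; open, the fingers measure 115 mm over their backs; the gripper's body (75 mm by 178 mm) begins 61 mm behind the grasp point.
Start: joints at [-1.214, 0.477, 0.022, 1.555, -0.011, 1.109, -0.083], TCP at [0.303, 0.603, 0.405] pointing down, gripper open.
Joint ranges: [-2.96, 2.96], [-0.34, 2.1], [-1.41, 1.46], [0.24, 2.44], [-1.37, 4.51], [0.17, 1.92], [-2.96, 2.96]. Speed limits (rad/s): [2.39, 2.39, 3.14, 3.14, 3.14, 3.14, 3.14].

### API

Orientations are given as [roll, pitch, yaw] about the fixed x, y, z axes, in that order (R = Rz(yaw) Ry(pitch) Rx(roll)).
In Python, from station import ctrl gives the robot as it stands.
- The arm moves only by the tool move_arm, never from a script. Its argument "commands" is a list that holds one entry, the list of rows, each a list of 7 numbers: the shift along the world's x, y, z in units of 25 mm (1.0 is 25 mm), then the turn, a rotation vector about the world's x, y, z in units of 5 degrees (1.0 is 5 degrees), then the closure, from -1 (fully open) to 1 (shut). A call has 1 to 10 rows; each row shifts and turns the commanded pose from where the row before left it; what a row does not reach is not made up. A row lasts 1/12 s, in which the tool goes at most 41.7 mm and 7.16 degrees, less where a joint would pass 70% of its speed; a pose out of reach is approached as far as the arm can. A call is refused whole if a number of a shift passes 1 or a number of a turn 1, either way. A call with a gripper value outside its range is refused whole. The fingers move at their own pace and stop on an object; the grip force is fixed at half the most. Time passes only in rows, so rows that do not move let the fingers close. It gives the time, the measured TCP pose, the force, the opening and the grip force at its end, in the units of the state.
- ctrl.state(): the state, without advancing time (a new reading comes with each control period).
- ctrl.snapshot(name): name is "scene" or "top"; returns a dict with "color" (420x560x3 uint8, red, green, blue), "K" (3x3 intrinsics, pixels), "cam_to_world" (4x4, takes a point from camera to world coordinates). Camera axes: x right, y up, looking along -z (the intrinsics and any distortion apply to the point x, -y, -z); pixel columns grow to the right and rows downward; lengths in m; the calibration is good to about 2 mm. A picture is of the moment at which its call begins. There is no depth.
- ctrl.hand_in(): hands the job in; it is judged then, once.
Trained networks look in a picture, given as the dict that the camera call returned (one of the last four; its "shot" number tells which), for a name from the list of things; names that differ only in an ending like _2 or _b are one class to them, and where a whole thing is asked for, a point or a joint stands for the part that bears it (a point fixed in the world has none). Each returns a list of dicts, best first, with "conf" (0 to 1); they miss things now and then, are a little off and sometimes report something else, mostly with a low value. They report only what shows in the picture. A call takes as long as a camera call.
- ctrl.look_for(name, picture): "position" ([column, row] in pixels, amid what is visible of it).
The state is a dict: "clock": time; "joint_pos": joint angles; "dq": joint speeds; "effort": joint torques, N m; "position": TCP position; "ee_rot": TCP orientation; "ft_force": force on the tool from outside, world axes, zero at the start; "ft_torque": the same for the moment, N m; "width": finger opening in m; "finger_force": force on a finger pad.
Only numpy, scipy, OpenCV 4.12 (cv2) and the standard library are available. Lean on these libraries where they do the work, as an engineer would, in place of code of your own. Each camera call takes 0.05 s, during which the arm holds its last target. There are 200 camera calls.

### The job

Check the hand-brake lever on the bench: pull it towards you until it is caught in the third of its five notches, where it stands upright, and let go of it so that it holds there by itself. Then press the button on the end of the lever and keep it pressed while the lever goes back, so that the lever ends fully home again with the button out. Leave the things around it where they are.

Things in the scene. Friction and masses are not known exactly. Their poses are not given: they have to be found in the camera images.
- brake_stand: Fixed stand: grey base plate 150x90x10 mm (x -65..+85, y -45..+45 mm of its origin), with two upright steel quadrant plates (28 mm over both, outer edge 120 mm from the pivot); the lever swings between them. Origin on the bench below the pivot; x points away from the robot (yaw up to 0.35 rad), y along the hinge, z up. At home the lever leans to its +x.
- lever_pivot (a point): Hinge axis of the lever, in its mid-plane: 50 mm above the bench, over the stand's origin. Axes as the stand's.
- brake_lever (a joint): Lever angle, rad. 0: home, leaning 0.70 from vertical to the stand's +x; grows as pulled to the robot; 0.70 upright; stop 1.12. Notches at 0.38, 0.54, 0.70, 0.86, 1.02: the pawl drops in up to 0.03 past each value and the lever settles back to it. A spring pulls it home (2 N at the grip; up to 6 N to click over a notch); it goes back past a notch only with the button in.
- lever_grip (a point): Middle of the lever's black rubber hand grip: a round grip 35 mm in diameter, reaching from 128 to 186 mm from the pivot; this point lies on the lever's axis 165 mm from the pivot. Its z axis points along the lever to its free end, its y axis is parallel to the hinge.
- release_button (a joint): Button travel, m, along the lever towards the pivot: 0 out, 0.009 fully in; 2 N to start, 6 N fully in. The pawl is clear beyond about 0.0055. If the button is let up while the lever is above 0.36 rad, the pawl catches again at the next lower notch, so the pressing finger must follow the lever's arc; below 0.36 the lever, left alone, returns home by itself.
- button_top (a point): Centre of the button's outer face, on the lever's axis, 204 mm from the pivot with the button out. The button is a plain round metal cap 29 mm in diameter (narrower than the grip) and 8 mm thick, 10 mm beyond the end of the grip. z axis outwards along the lever.
- tape_measure: Bystander: yellow tape measure 38 x 81 x 62 mm standing on the bench, origin at the centre of its underside.
- tin_of_pins: Bystander: round tin, red with a metal lid, 70 mm in diameter, 44 mm high, origin at the centre of its underside.
- solder_reel: Bystander: small reel of solder with blue flanges, 60 mm in diameter, 40 mm high, origin at the centre of its underside.

How it is judged:
By the outcome, as a careful person would: the job done as asked, in the order asked, and still so for the second after the job is handed in, with the robot touching nothing.
It also fails if it takes over 51 s, if anything falls off the work surface, if the arm or the gripper's body presses on something with over 40 N, if the wrist force passes 120 N, or if a joint passes its speed limit or range.

## Working session

There is one attempt and no reset: what is moved stays moved. The work goes in short steps, Python scripts to look and compute and a tool call to move; the robot and the scene stay as the last step left them, time stands still between calls to the robot, and variables do not carry over. Pictures are saved under pics/ and viewed, at most 10 in all, crops included, and the job is handed in when it is done.

Besides the shell and the picture viewer there is one more tool, called as name([rows], argument=value, ...), one row to a line, values as JSON. move_arm: Moves the arm, as the interface text tells. Its arguments: {"type":"object","properties":{"commands":{"type":"array"}},"required":["commands"]}

```bash
mkdir -p pics; ls; cat > h.py <<'E'
import numpy as np,cv2
from station import ctrl
def ray(s,px):
    K=s["K"];T=np.array(s["cam_to_world"])
    p=np.linalg.inv(K)@[px[0],px[1],1]
    d=T[:3,:3]@[p[0],-p[1],-p[2]]
    return T[:3,3],d/np.linalg.norm(d)
def proj(s,X):
    T=np.linalg.inv(s["cam_to_world"]);c=T[:3,:3]@X+T[:3,3]
    u=s["K"]@[c[0],-c[1],-c[2]];return u[:2]/u[2]
def onz(s,px,z):
    o,d=ray(s,px);return o+d*(z-o[2])/d[2]
def tri(s1,p1,s2,p2):
    o1,d1=ray(s1,p1);o2,d2=ray(s2,p2)
    t=np.linalg.lstsq(np.c_[d1,-d2],o2-o1,rcond=None)[0]
    a,b=o1+d1*t[0],o2+d2*t[1];return (a+b)/2,np.linalg.norm(a-b)
E
python3 - <<'E'
from h import *
np.set_printoptions(precision=4,suppress=True)
S={n:ctrl.snapshot(n) for n in("scene","top")}
for n,s in S.items():
    cv2.imwrite(f"pics/{n}0.png",s["color"][:,:,::-1]); print(n,np.array(s["cam_to_world"])[:3,3],[k for k in s])
P={}
for k in["brake_stand","lever_pivot","lever_grip","button_top","brake_lever","release_button","tape_measure","tin_of_pins","solder_reel"]:
    for n,s in S.items():
        r=ctrl.look_for(k,s); P[k,n]=r; print(k,n,[(np.round(q["position"]),round(q["conf"],2)) for q in r[:2]])
    if P[k,"scene"] and P[k,"top"]: print("   ",*tri(S["scene"],P[k,"scene"][0]["position"],S["top"],P[k,"top"][0]["position"]))
st=ctrl.state();print(st)
E
```

```text
pics
scene [ 0.1181 -0.7671  0.8783] ['color', 'K', 'cam_to_world', 'shot']
top [0.4926 0.1345 0.9791] ['color', 'K', 'cam_to_world', 'shot']
brake_stand scene [(array([277., 233.]), 0.66)]
brake_stand top [(array([270., 225.]), 0.6)]
    [0.5605 0.1432 0.0756] 0.006337190813529697
lever_pivot scene [(array([280., 232.]), 0.65)]
lever_pivot top [(array([267., 226.]), 0.69)]
    [0.5645 0.1473 0.0744] 0.019947832709018395
lever_grip scene [(array([294., 197.]), 0.65)]
lever_grip top [(array([265., 192.]), 0.76)]
    [0.6214 0.1535 0.1629] 0.002669693598934139
button_top scene [(array([303., 179.]), 0.39)]
button_top top [(array([258., 173.]), 0.63)]
    [0.6564 0.1661 0.1991] 0.004792839287965261
brake_lever scene [(array([290., 201.]), 0.88)]
brake_lever top [(array([202., 204.]), 0.72), (array([262., 188.]), 0.56)]
    [0.6437 0.2947 0.0555] 0.07048952802627527
release_button scene [(array([304., 181.]), 0.51)]
release_button top [(array([256., 173.]), 0.62)]
    [0.6594 0.171  0.189 ] 0.000828716438277611
tape_measure scene [(array([297., 328.]), 0.6)]
tape_measure top [(array([374., 253.]), 0.72), (array([259., 174.]), 0.38)]
    [ 0.4844 -0.1156  0.0187] 0.005542937523469773
tin_of_pins scene [(array([270., 202.]), 0.65)]
tin_of_pins top [(array([204., 200.]), 0.85), (array([267., 223.]), 0.66)]
    [0.6238 0.3034 0.0533] 0.0008065968448664496
solder_reel scene [(array([216., 211.]), 0.89)]
solder_reel top []
{'clock': 1.0, 'joint_pos': array([-1.2141,  0.477 ,  0.0224,  1.5554, -0.0115,  1.1093, -0.0831]), 'dq': array([ 0.0008,  0.0004, -0.0013,  0.0015, -0.0001, -0.0008,  0.0006]), 'effort': array([ -0.001 , -58.272 ,   1.5335, -27.2952,  -0.0543,   0.01  ,
         0.    ]), 'position': array([0.3026, 0.6034, 0.4047]), 'ee_rot': array([ 3.1415, -0.    ,  2.6768]), 'ft_force': array([-0.3756, -0.5366,  0.0458]), 'ft_torque': array([-0.005 ,  0.0028, -0.001 ]), 'finger_force': 0.0, 'width': 0.08779149935861273}
```

```bash
python3 - <<'E'
import cv2,numpy as np
a=cv2.imread("pics/scene0.png")[140:290,170:370];b=cv2.imread("pics/top0.png")[120:280,160:360]
cv2.imwrite("pics/c1.png",cv2.resize(a,None,fx=4,fy=4,interpolation=2)); cv2.imwrite("pics/c2.png",cv2.resize(b,(750,600),interpolation=2))
E
```

```text
(no output)
```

View pics/c1.png

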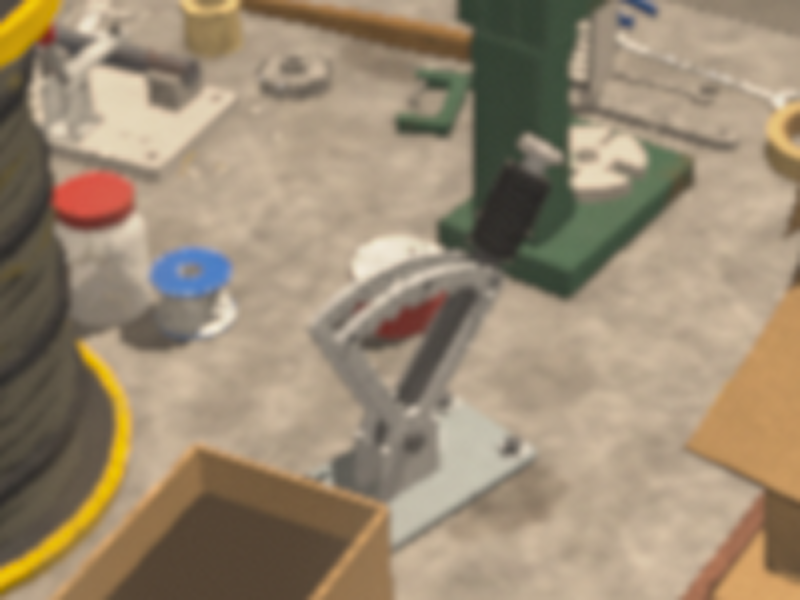

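View pics/c2.png

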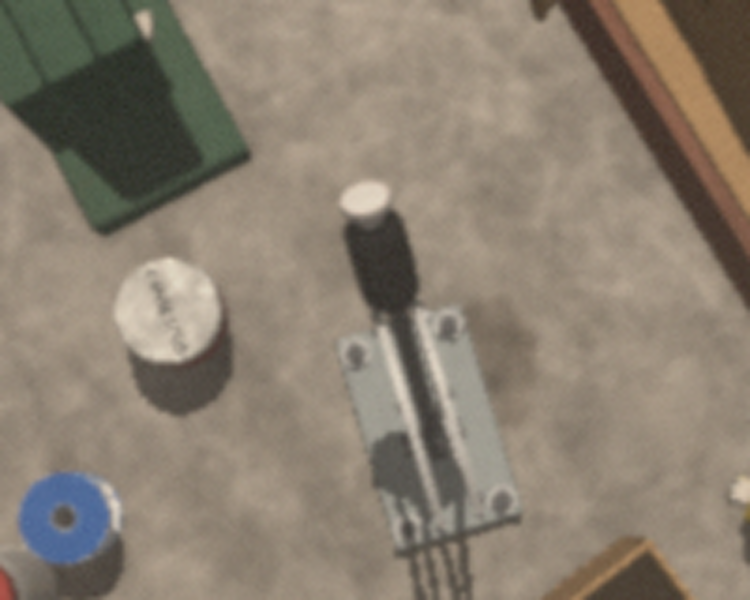

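The crops show the lever leaning away with a slight yaw. In c2 the base plate corners are at (338,345), (458,308), (520,517), (398,555) and the button face is at about (365,198). In c1 the button face is at about (542,148). Next I fit the stand pose.

```bash
python3 - <<'E'
from h import *
from scipy.optimize import least_squares
np.set_printoptions(precision=4,suppress=True)
s=ctrl.snapshot("top");c=ctrl.snapshot("scene")
f=lambda p:np.array([160,120])+np.array(p)/3.75-.4
g=lambda p:np.array([170,140])+np.array(p)/4-.4
pl=[(85,45,10),(85,-45,10),(-65,-45,10),(-65,45,10)]
px=[f(q) for q in[(338,345),(458,308),(520,517),(398,555)]]
L=lambda r:(r*np.sin(.7),0,50+r*np.cos(.7))
obs=[(s,a,b) for a,b in zip(pl,px)]+[(s,L(204),f((365,198))),(c,L(204),g((542,148))),(c,(85,-45,10),g((534,456))),
 (s,L(160),np.array(ctrl.look_for("lever_grip",s)[0]["position"])),(c,L(160),np.array(ctrl.look_for("lever_grip",c)[0]["position"]))]
def W(p,a):
    a=np.array(a)/1000;C,S=np.cos(p[2]),np.sin(p[2]);return np.array([p[0]+C*a[0]-S*a[1],p[1]+S*a[0]+C*a[1],a[2]])
res=lambda p:np.concatenate([proj(q,W(p,a))-o for q,a,o in obs])
r=least_squares(res,[.55,.14,.1],loss="soft_l1");print(r.x);print(res(r.x).reshape(-1,2))
print("px/m",s["K"][0,0])
for a in[L(165),L(204),(0,0,215),(0,0,254)]:print(W(r.x,a))
E
```

```text
[0.5287 0.131  0.2651]
[[-0.2656 -0.3934]
 [ 1.5514 -0.107 ]
 [ 1.4526  0.7095]
 [-0.2657  0.518 ]
 [ 1.3534  1.0195]
 [-0.9092 -0.1895]
 [-0.3652 -1.0249]
 [-1.8685 -5.2036]
 [ 1.222  -4.1004]]
px/m 380.9039728563415
[0.6312 0.1588 0.1762]
[0.6555 0.1654 0.206 ]
[0.5287 0.131  0.215 ]
[0.5287 0.131  0.254 ]
```

View pics/top0.png

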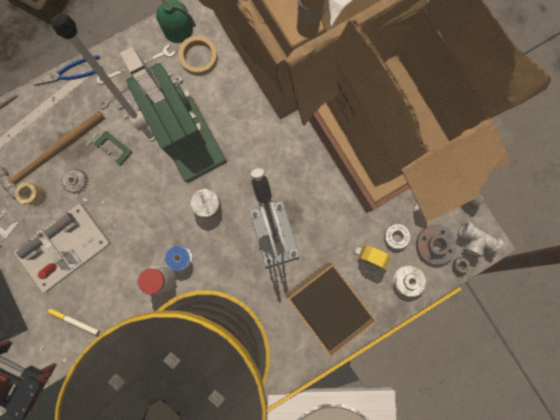

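View pics/scene0.png

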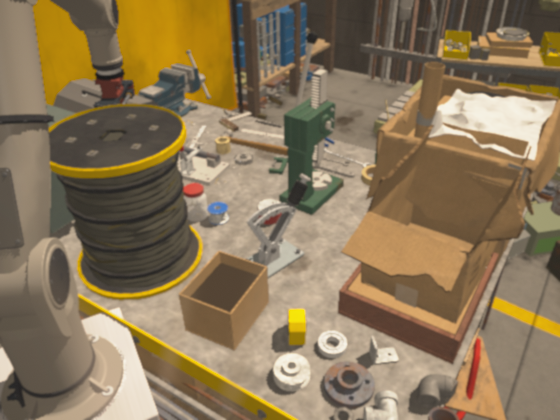

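```bash
python3 - <<'E'
from h import *
np.set_printoptions(precision=3,suppress=True)
s=ctrl.snapshot("top");c=ctrl.snapshot("scene")
for p in[(285,115),(300,120),(210,10),(165,390),(65,25),(150,60),(330,265)]:
    print(p,[(z,onz(s,p,z)[:2].round(2),proj(c,onz(s,p,z)).round()) for z in(0,.1,.2,.3,.4)])
o=np.array([.5287,.131]);yaw=.265
ex=np.array([np.cos(yaw),np.sin(yaw),0]);ey=np.array([-np.sin(yaw),np.cos(yaw),0])
I={"t":s["color"][:,:,::-1].copy(),"c":c["color"][:,:,::-1].copy()}
for th,ti,col in[(.7,.25,(0,0,255)),(.4,.4,(255,0,255)),(0,0,(0,255,0))]: # lever tilt, tool tilt
    g=np.r_[o,.05]+.155*(np.sin(th)*ex+np.cos(th)*np.array([0,0,1]))
    a=np.sin(ti)*ex+np.cos(ti)*np.array([0,0,1]);b=np.cross(ey,a)
    P=[g+a*h+ey*v*.089+b*w*.0375 for h in(.061,.163) for v,w in((-1,-1),(-1,1),(1,1),(1,-1))]
    for k,q in(("t",s),("c",c)):
        U=np.array([proj(q,x) for x in P]).astype(np.int32)
        cv2.polylines(I[k],[U[:4],U[4:]],True,col,1); cv2.circle(I[k],tuple(int(v) for v in proj(q,g)),2,col,-1)
    print("TCP",g+a*.163)
m=np.hstack([I["t"][0:300,140:420],I["c"][0:300,180:460]])
cv2.imwrite("pics/m.png",cv2.resize(m,(800,429)))
E
```

```text
(285, 115) [(0, array([0.86, 0.1 ]), array([377., 231.])), (0.1, array([0.82, 0.1 ]), array([368., 205.])), (0.2, array([0.78, 0.11]), array([359., 176.])), (0.3, array([0.74, 0.11]), array([348., 144.])), (0.4, array([0.71, 0.11]), array([336., 108.]))]
(300, 120) [(0, array([0.84, 0.06]), array([381., 241.])), (0.1, array([0.81, 0.07]), array([372., 213.])), (0.2, array([0.77, 0.08]), array([362., 183.])), (0.3, array([0.73, 0.08]), array([351., 150.])), (0.4, array([0.7 , 0.09]), array([339., 112.]))]
(210, 10) [(0, array([1.15, 0.3 ]), array([414., 172.])), (0.1, array([1.09, 0.28]), array([405., 152.])), (0.2, array([1.02, 0.27]), array([395., 130.])), (0.3, array([0.95, 0.25]), array([383., 105.])), (0.4, array([0.88, 0.23]), array([370.,  76.]))]
(165, 390) [(0, array([0.16, 0.41]), array([103., 245.])), (0.1, array([0.19, 0.38]), array([110., 218.])), (0.2, array([0.23, 0.35]), array([117., 187.])), (0.3, array([0.26, 0.32]), array([126., 154.])), (0.4, array([0.3, 0.3]), array([135., 116.]))]
(65, 25) [(0, array([1.11, 0.69]), array([340., 128.])), (0.1, array([1.05, 0.63]), array([335., 113.])), (0.2, array([0.99, 0.58]), array([329.,  95.])), (0.3, array([0.92, 0.52]), array([323.,  75.])), (0.4, array([0.86, 0.46]), array([316.,  52.]))]
(150, 60) [(0, array([1.01, 0.46]), array([351., 161.])), (0.1, array([0.96, 0.43]), array([345., 143.])), (0.2, array([0.91, 0.39]), array([339., 122.])), (0.3, array([0.85, 0.36]), array([331.,  98.])), (0.4, array([0.8 , 0.33]), array([322.,  71.]))]
(330, 265) [(0, array([ 0.46, -0.01]), array([267., 306.])), (0.1, array([0.46, 0.01]), array([264., 270.])), (0.2, array([0.47, 0.02]), array([261., 232.])), (0.3, array([0.47, 0.04]), array([257., 190.])), (0.4, array([0.47, 0.05]), array([254., 144.]))]
TCP [0.664 0.168 0.326]
TCP [0.648 0.163 0.343]
TCP [0.529 0.131 0.368]
```

View pics/m.png

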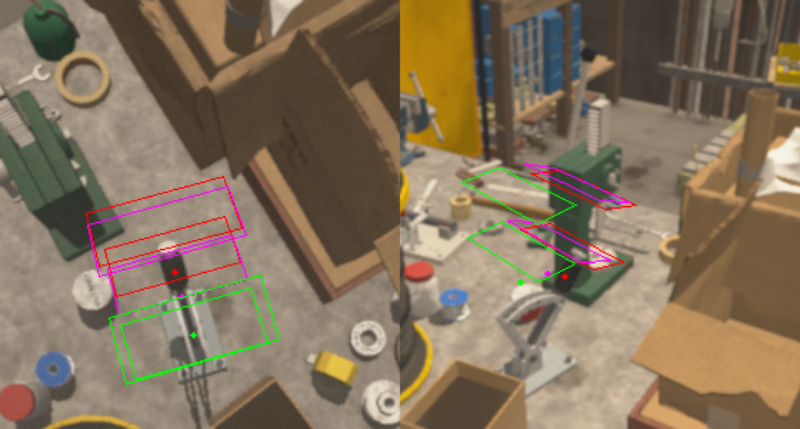

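The planned gripper boxes stay clear of the carton and press in both views: home in red at about (170,250) in the top half, upright in green at (195,330). I raise the tool first, then swing over.

move_arm([
  [[0.5, 0, 1, 0, 0, 0.4, -1], [0.5, 0, 1, 0, 0, 0.4, -1], [0.5, 0, 1, 0, 0, 0.4, -1], [0.6, -0.4, 1, 0, 0, 0.4, -1], [0.6, -0.7, 0, 0, 0, 0.4, -1], [0.6, -0.8, 0, 0, 0, 0.4, -1], [0.6, -0.8, 0, 0, 0, 0.4, -1], [0.6, -0.8, 0, 0, 0, 0.4, -1], [0.6, -0.8, 0, 0, 0, 0.4, -1], [0.6, -0.8, 0, 0, 0, 0.4, -1]],
])

```text
clock: 2.13
position: [0.4457, 0.4748, 0.5048]
ee_rot: [3.141, 0.0, 3.028]
ft_force: [0.7, -0.6, -0.3]
width: 0.0877
finger_force: 0.0
```

move_arm([
  [[0.6, -0.8, 0, 0, 0, 0.4, -1], [0.6, -0.8, 0, 0, 0, 0.4, -1], [0.6, -0.8, 0, 0, 0, 0.4, -1], [0.6, -0.8, 0, 0, 0, 0.4, -1], [0.6, -0.8, 0, 0, 0, 0.4, -1], [0.6, -0.8, 0, 0, 0, 0.4, -1], [0.6, -0.8, 0, 0, 0, 0.4, -1], [0.6, -0.8, 0, 0, 0, 0.4, -1], [0.6, -0.8, 0, 0, 0, 0.4, -1], [0.6, -0.8, 0, 0, 0, 0.4, -1]],
])

```text
clock: 2.97
position: [0.5956, 0.2748, 0.5048]
ee_rot: [3.142, 0.0, -2.907]
ft_force: [0.4, 0.5, 0.4]
width: 0.0878
finger_force: 0.0
```

move_arm([
  [[0.25, -0.9, 0, 0, 0, 0.1, -1], [0.25, -0.9, 0, 0, 0, 0.1, -1], [0.25, -0.9, 0, 0, 0, 0.1, -1], [0.25, -0.9, -0.6, 0, 0, 0.05, -1], [0.26, -0.87, -0.6, 0, 0, 0, -1], [0, -0.2, -0.6, 0, 0, 0, -1], [0, 0, -0.6, 0, 0, 0, -1], [0, 0, -0.6, 0, 0, 0, -1], [0, 0, 0, 0, 0, 0, -1]],
])

```text
clock: 3.72
position: [0.6258, 0.1587, 0.4265]
ee_rot: [-3.141, -0.005, -2.878]
ft_force: [-1.3, 0.4, -0.8]
width: 0.0878
finger_force: 0.0
```

```bash
python3 - <<'E'
from h import *
s=ctrl.snapshot("top");c=ctrl.snapshot("scene");print(ctrl.state()["position"],ctrl.state()["joint_pos"].round(2))
m=np.hstack([s["color"][110:260,180:340],c["color"][120:270,220:380]])[:,:,::-1]
cv2.imwrite("pics/m2.png",cv2.resize(m,(800,375),interpolation=2))
E
```

```text
[0.6265334  0.15925645 0.42964591] [-0.4   0.41  0.08  1.6  -0.03  1.13  1.52]
```

View pics/m2.png

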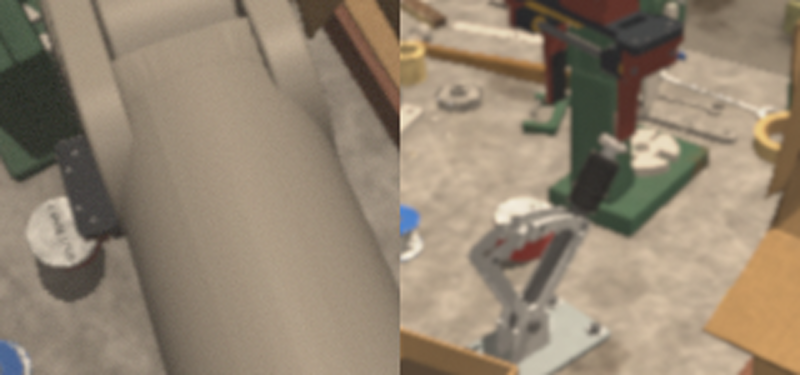

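The scene half shows the gripper above the lever, with the button at about (612,145) still clear below it. The arm hides the lever in the top view. I descend to straddle the grip.

move_arm([
  [[0, 0, -0.5, 0, 0, 0, -1], [0, 0, -0.5, 0, 0, 0, -1], [0, 0, -0.5, 0, 0, 0, -1], [0, 0, -0.5, 0, 0, 0, -1], [0, 0, -0.5, 0, 0, 0, -1], [0, 0, -0.5, 0, 0, 0, -1], [0, 0, -0.5, 0, 0, 0, -1], [0, 0, -0.3, 0, 0, 0, -1], [0, 0, 0, 0, 0, 0, -1]],
])

```text
clock: 4.57
position: [0.626, 0.159, 0.3322]
ee_rot: [-3.141, -0.004, -2.878]
ft_force: [-1.5, -0.1, 0.5]
width: 0.0876
finger_force: 0.0
```

move_arm([
  [[0, 0, 0, 0, 0, 0, 0], [0, 0, 0, 0, 0, 0, 0.3], [0, 0, 0, 0, 0, 0, 0.6], [0, 0, 0, 0, 0, 0, 1], [0, 0, 0, 0, 0, 0, 1], [0, 0, 0, 0, 0, 0, 1], [0, 0, 0, 0, 0, 0, 1], [0, 0, 0, 0, 0, 0, 1], [0, 0, 0, 0, 0, 0, 1]],
])

```text
clock: 5.32
position: [0.6266, 0.1591, 0.3347]
ee_rot: [-3.141, 0.0, -2.877]
ft_force: [0.1, -0.6, 0.4]
width: 0.0349
finger_force: 30.0
```

move_arm([
  [[-0.24, -0.07, 0.2, 0, 0, 0, 1], [-0.24, -0.07, 0.19, 0, 0, 0, 1], [-0.26, -0.07, 0.17, 0, 0, 0, 1], [-0.26, -0.07, 0.16, 0, 0, 0, 1], [-0.28, -0.07, 0.14, 0, 0, 0, 1], [-0.28, -0.08, 0.14, 0, 0, 0, 1], [-0.29, -0.08, 0.11, 0, 0, 0, 1], [-0.29, -0.08, 0.11, 0, 0, 0, 1], [-0.3, -0.08, 0.08, 0, 0, 0, 1], [-0.3, -0.08, 0.08, 0, 0, 0, 1]],
])

```text
clock: 6.15
position: [0.5577, 0.1396, 0.3691]
ee_rot: [-3.141, 0.001, -2.878]
ft_force: [4.5, -2.3, -11.1]
width: 0.0342
finger_force: 30.0
```

move_arm([
  [[-0.3, -0.08, 0.05, 0, 0, 0, 1], [-0.3, -0.08, 0.05, 0, 0, 0, 1], [-0.3, -0.08, 0.02, 0, 0, 0, 1], [0, 0, 0, 0, 0, 0, 1], [0, 0, 0, 0, 0, 0, 1]],
])

```text
clock: 6.57
position: [0.5352, 0.1333, 0.3727]
ee_rot: [-3.141, 0.001, -2.879]
ft_force: [4.5, -3.0, -6.6]
width: 0.0343
finger_force: 30.0
```

move_arm([
  [[-0.22, -0.06, 0, 0, 0, 0, 1], [-0.22, -0.06, 0, 0, 0, 0, 1], [-0.2, -0.06, 0, 0, 0, 0, 1], [0, 0, 0, 0, 0, 0, 1], [0, 0, 0, 0, 0, 0, 1], [0, 0, 0, 0, 0, 0, 1]],
])

```text
clock: 7.07
position: [0.5197, 0.1289, 0.3731]
ee_rot: [-3.141, 0.001, -2.879]
ft_force: [3.8, -4.3, -3.5]
width: 0.0338
finger_force: 29.2
```

```bash
python3 - <<'E'
from h import *
c=ctrl.snapshot("scene");print(ctrl.state()["position"],ctrl.state()["ft_force"])
cv2.imwrite("pics/m3.png",cv2.resize(c["color"][130:280,200:360,::-1],(800,600)[:2] if 0 else (640,600),interpolation=2))
E
```

```text
[0.51979133 0.12886547 0.37310815] [ 4.05258973 -3.47667334 -3.35798578]
```

View pics/m3.png

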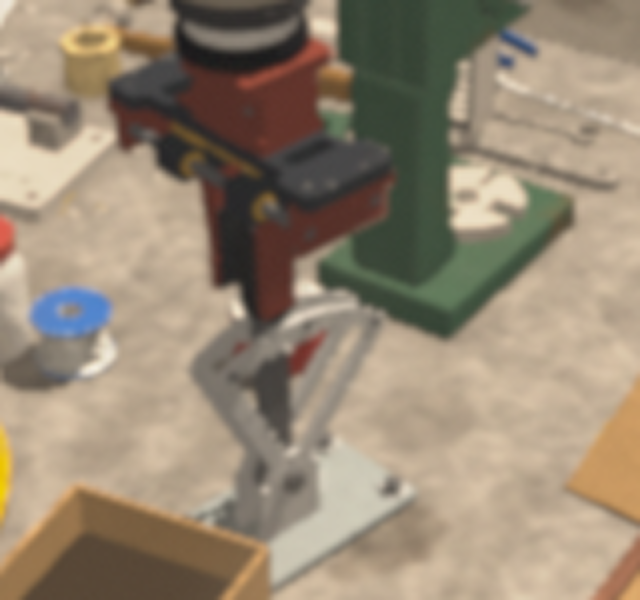

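The gripper holds the grip with the lever about upright, its shaft from about (290,470) to (268,330). I open and lift clear.

move_arm([
  [[0, 0, 0, 0, 0, 0, 0.3], [0, 0, 0, 0, 0, 0, 0], [0, 0, 0, 0, 0, 0, -0.5], [0, 0, 0, 0, 0, 0, -1], [0, 0, 0, 0, 0, 0, -1], [0, 0, 0, 0, 0, 0, -1], [0, 0, 0, 0, 0, 0, -1], [0, 0, 0, 0, 0, 0, -1]],
])

```text
clock: 7.78
position: [0.5195, 0.1301, 0.3722]
ee_rot: [3.141, -0.0, -2.878]
ft_force: [-0.5, -0.4, 0.2]
width: 0.0772
finger_force: 0.0
```

move_arm([
  [[0, 0, 0.5, 0, 0, 0, -1], [0, 0, 0.8, 0, 0, 0, -1], [0, 0, 0.9, 0, 0, 0, -1], [0, 0, 0.9, 0, 0, 0, -1], [0, 0, 0.5, 0, 0, 0, -1], [0, 0, 0, 0, 0, 0, -1], [0, 0, 0, 0, 0, 0, -1], [0, 0, 0, 0, 0, 0, -1], [0, 0, 0, 0, 0, 0, -1], [0, 0, 0, 0, 0, 0, -1]],
])

```text
clock: 8.62
position: [0.5193, 0.1298, 0.4609]
ee_rot: [-3.141, -0.002, -2.878]
ft_force: [0.0, -0.4, 0.0]
width: 0.0876
finger_force: 0.0
```

```bash
python3 - <<'E'
from h import *
c=ctrl.snapshot("scene");print(ctrl.state()["position"],ctrl.state()["ft_force"])
o=np.array([.5287,.131,.05]);ex=np.array([np.cos(.265),np.sin(.265),0])
for a in(.38,.54,.7,.86,1.02):
    t=.7-a;print(a,[proj(c,o+r*(np.sin(t)*ex+np.array([0,0,np.cos(t)]))).round(1) for r in(.165,.204)])
for k in("lever_grip","button_top"):print(k,ctrl.look_for(k,c)[:2])
cv2.imwrite("pics/m4.png",cv2.resize(c["color"][130:280,200:360,::-1],(640,600),interpolation=2))
E
```

```text
[0.5193809  0.12987512 0.46114385] [-0.44237119  0.78036244  0.04719053]
0.38 [array([280.9, 188.3]), array([284.4, 173.4])]
0.54 [array([273. , 190.2]), array([274.5, 175.5])]
0.7 [array([264.6, 193.7]), array([264.1, 179.7])]
0.86 [array([256.2, 198.8]), array([253.4, 186. ])]
1.02 [array([247.9, 205.3]), array([242.8, 194.1])]
lever_grip [{'position': [266.5, 201.0], 'conf': 0.89}, {'position': [297.3, 327.4], 'conf': 0.65}]
button_top []
```

View pics/m4.png

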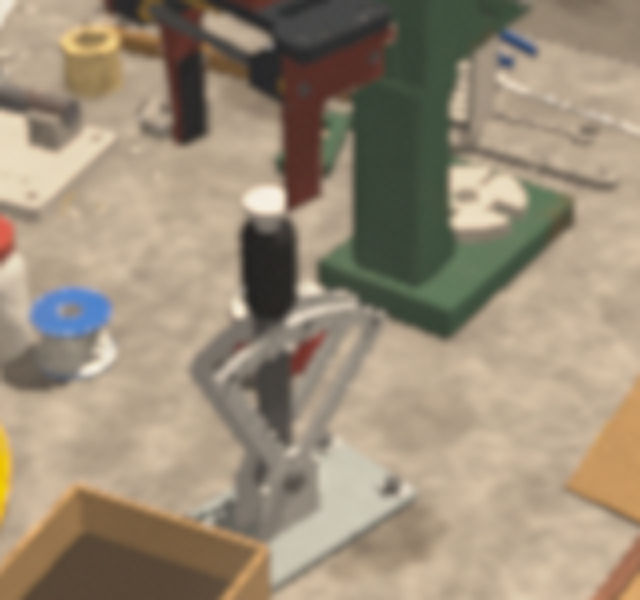

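The lever holds at notch 3: the button is at (265,200) in the crop, which is image (266,180) against a predicted (264,180). Next I straddle the lever and press the button with the palm in small steps.

move_arm([
  [[0.2, 0.05, 0, 0, 0, 0, -1], [0.17, 0, 0, 0, 0, 0, -1], [0, 0, -0.6, 0, 0, 0, -1], [0, 0, -0.8, 0, 0, 0, -1], [0, 0, -0.8, 0, 0, 0, -1], [0, 0, -0.8, 0, 0, 0, -1], [0, 0, -0.6, 0, 0, 0, -1], [0, 0, -0.3, 0, 0, 0, -1], [0, 0, 0, 0, 0, 0, -1], [0, 0, 0, 0, 0, 0, -1]],
])

```text
clock: 9.6
position: [0.5292, 0.1312, 0.3649]
ee_rot: [-3.142, 0.0, -2.878]
ft_force: [-0.0, -0.6, 0.9]
width: 0.0875
finger_force: 0.0
```

move_arm([
  [[0, 0, -0.08, 0, 0, 0, -1], [0, 0, -0.08, 0, 0, 0, -1], [0, 0, -0.08, 0, 0, 0, -1], [0, 0, 0, 0, 0, 0, -1], [0, 0, 0, 0, 0, 0, -1]],
])

```text
clock: 10.02
position: [0.5288, 0.1312, 0.3589]
ee_rot: [3.142, 0.0, -2.878]
ft_force: [0.1, -0.3, -0.1]
width: 0.0881
finger_force: 0.0
```

move_arm([
  [[0, 0, -0.08, 0, 0, 0, -1], [0, 0, -0.08, 0, 0, 0, -1], [0, 0, 0, 0, 0, 0, -1], [0, 0, 0, 0, 0, 0, -1]],
])

```text
clock: 10.35
position: [0.5287, 0.1311, 0.3545]
ee_rot: [-3.142, -0.0, -2.878]
ft_force: [0.8, 0.6, 0.3]
width: 0.0879
finger_force: 0.0
```

move_arm([
  [[0, 0, -0.04, 0, 0, 0, -1], [0, 0, -0.04, 0, 0, 0, -1], [0, 0, 0, 0, 0, 0, -1], [0, 0, 0, 0, 0, 0, -1]],
])

```text
clock: 10.68
position: [0.5288, 0.1311, 0.3526]
ee_rot: [3.142, -0.0, -2.878]
ft_force: [-0.5, 0.2, 0.2]
width: 0.0875
finger_force: 0.0
```

move_arm([
  [[0, 0, -0.04, 0, 0, 0, -1], [0, 0, -0.04, 0, 0, 0, -1], [0, 0, 0, 0, 0, 0, -1], [0, 0, 0, 0, 0, 0, -1]],
])

```text
clock: 11.02
position: [0.5288, 0.1312, 0.3506]
ee_rot: [-3.142, -0.0, -2.878]
ft_force: [0.0, 0.9, -0.4]
width: 0.0879
finger_force: 0.0
```

move_arm([
  [[0, 0, -0.04, 0, 0, 0, -1], [0, 0, -0.04, 0, 0, 0, -1], [0, 0, 0, 0, 0, 0, -1], [0, 0, 0, 0, 0, 0, -1]],
])

```text
clock: 11.35
position: [0.5288, 0.1311, 0.3486]
ee_rot: [3.142, -0.0, -2.878]
ft_force: [0.0, -0.0, -0.0]
width: 0.0877
finger_force: 0.0
```

```bash
python3 - <<'E'
from h import *
c=ctrl.snapshot("scene");print(ctrl.state()["position"],ctrl.state()["ft_force"])
cv2.imwrite("pics/m5.png",cv2.resize(c["color"][130:280,200:360,::-1],(640,600),interpolation=2))
E
```

```text
[0.52881027 0.13117148 0.34864068] [-0.2333033   0.15355062  1.11145031]
```

View pics/m5.png

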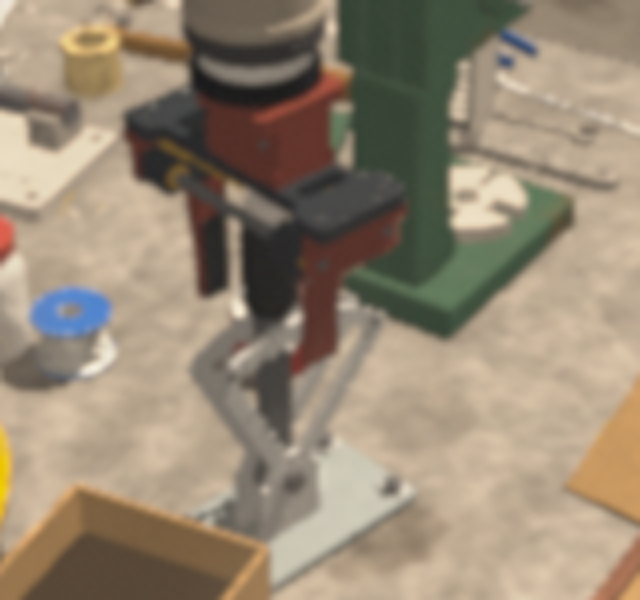

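The button sits up inside the body: its cap is hidden behind the guide rod at about (270,205) and there is still no force. The palm is recessed, so I use closed fingertips on the cap instead. I lift, close, and come down onto it.

move_arm([
  [[0, 0, 0.8, 0, 0, 0, -1], [0, 0, 0.9, 0, 0, 0, -1], [0, 0, 0.9, 0, 0, 0, -1], [0, 0, 0.9, 0, 0, 0, -1], [0, 0, 0.9, 0, 0, 0, -1], [0, 0, 0, 0, 0, 0, 0], [0, 0, 0, 0, 0, 0, 1], [0, 0, 0, 0, 0, 0, 1], [0, 0, 0, 0, 0, 0, 1], [0, 0, 0, 0, 0, 0, 1]],
])

```text
clock: 12.23
position: [0.5285, 0.1311, 0.4574]
ee_rot: [-3.141, -0.002, -2.878]
ft_force: [-0.0, 0.3, 0.7]
width: 0.0585
finger_force: 0.0
```

move_arm([
  [[0, 0, 0, 0, 0, 0, 1], [0, 0, 0, 0, 0, 0, 1], [0, 0, -0.3, 0, 0, 0, 1], [0, 0, -0.3, 0, 0, 0, 1], [0, 0, -0.2, 0, 0, 0, 1], [0, 0, 0, 0, 0, 0, 1], [0, 0, 0, 0, 0, 0, 1]],
])

```text
clock: 12.82
position: [0.5287, 0.1311, 0.438]
ee_rot: [-3.141, -0.001, -2.878]
ft_force: [0.4, 0.4, -0.1]
width: 0.0114
finger_force: 0.0
```

move_arm([
  [[0, 0, 0, 0, 0, 0, 1], [0, 0, 0, 0, 0, 0, 1], [0, 0, 0, 0, 0, 0, 1], [0, 0, -0.04, 0, 0, 0, 1], [0, 0, -0.04, 0, 0, 0, 1], [0, 0, -0.04, 0, 0, 0, 1], [0, 0, 0, 0, 0, 0, 1], [0, 0, 0, 0, 0, 0, 1]],
])

```text
clock: 13.48
position: [0.5289, 0.1312, 0.4359]
ee_rot: [3.142, 0.0, -2.878]
ft_force: [-0.8, -0.6, 1.6]
width: 0.0006
finger_force: 1.1
```

move_arm([
  [[0, 0, -0.04, 0, 0, 0, 1], [0, 0, -0.04, 0, 0, 0, 1], [0, 0, 0, 0, 0, 0, 1], [0, 0, 0, 0, 0, 0, 1]],
])

```text
clock: 13.82
position: [0.529, 0.1312, 0.4338]
ee_rot: [3.142, 0.001, -2.878]
ft_force: [0.7, 0.3, 2.8]
width: 0.0
finger_force: 1.7
```

Contact came at z 0.436 as predicted. I press to about 8 mm and start following the arc, 1° per row.

move_arm([
  [[0, 0, -0.12, 0, 0, 0, 1], [0, 0, -0.12, 0, 0, 0, 1], [0.255, 0.069, -0.005, -0.052, 0.193, 0, 1], [0.255, 0.069, -0.005, -0.052, 0.193, 0, 1], [0.254, 0.069, -0.014, -0.052, 0.193, 0, 1], [0.254, 0.069, -0.014, -0.052, 0.193, 0, 1]],
])

```text
clock: 14.32
position: [0.5549, 0.1384, 0.427]
ee_rot: [3.141, -0.07, -2.878]
ft_force: [1.7, -0.4, 5.0]
width: 0.0004
finger_force: 2.7
```

```bash
cat > chk.py <<'E'
from h import *
from scipy.spatial.transform import Rotation as Ro
st=ctrl.state();p=st["position"]-[.5287,.131,.05];a=-Ro.from_euler("xyz",st["ee_rot"]).as_matrix()[:,2]
q=p-a*.182;ex=np.array([.965,.262,0])
print("TCP R",np.linalg.norm(p).round(4),"tip r",np.linalg.norm(q).round(4),"tipang",np.degrees(np.arctan2(q@ex,q[2])).round(2),"tooltilt",np.degrees(np.arctan2(a@ex,a[2])).round(2),"lat",(q@[-.262,.965,0]).round(4))
print("F axial",(st["ft_force"]@a).round(2),"tang",(st["ft_force"]@np.cross([-.262,.965,0],a)).round(2),st["joint_pos"].round(2))
E
python3 chk.py
```

```text
TCP R 0.378 tip r 0.196 tipang 4.27 tooltilt 3.99 lat 0.0003
F axial 5.1 tang 1.22 [-0.41  0.3   0.07  1.76 -0.03  1.15  1.51]
```

move_arm([
  [[0.254, 0.069, -0.023, -0.052, 0.193, 0, 1], [0.254, 0.069, -0.023, -0.052, 0.193, 0, 1], [0.253, 0.069, -0.032, -0.052, 0.193, 0, 1], [0.253, 0.069, -0.032, -0.052, 0.193, 0, 1], [0.251, 0.068, -0.041, -0.052, 0.193, 0, 1], [0.251, 0.068, -0.041, -0.052, 0.193, 0, 1]],
])

```text
clock: 14.82
position: [0.593, 0.1489, 0.4222]
ee_rot: [3.141, -0.174, -2.877]
ft_force: [1.6, 1.0, 5.7]
width: 0.0006
finger_force: 3.0
```

```bash
cat >> chk.py <<'E'
c=ctrl.snapshot("scene")
for k in("lever_grip","button_top"):print(k,[(r["position"],round(r["conf"],2)) for r in ctrl.look_for(k,c)[:2]])
o=np.array([.5287,.131,.05]);
for t in(0,.1,.2,.3,.4,.5,.6,.7):print(t,proj(c,o+.160*(np.sin(t)*ex+np.array([0,0,np.cos(t)]))).round(1),end=" ")
E
python3 chk.py
```

```text
TCP R 0.3781 tip r 0.1961 tipang 10.35 tooltilt 9.97 lat 0.0006
F axial 5.96 tang 0.75 [-0.4   0.4   0.08  1.64 -0.04  1.28  1.52]
lever_grip [([274.9, 201.2], 0.94)]
button_top []
0 [264.7 195.4] 0.1 [269.8 193.1] 0.2 [274.7 191.4] 0.3 [279.5 190.3] 0.4 [284.1 189.8] 0.5 [288.4 189.9] 0.6 [292.4 190.6] 0.7 [296.  191.9]
```

The lever is following: the network puts the grip at column 274.9, a tilt of about 0.17. I continue.

move_arm([
  [[0.25, 0.068, -0.05, -0.052, 0.193, 0, 1], [0.25, 0.068, -0.05, -0.052, 0.193, 0, 1], [0.248, 0.067, -0.059, -0.052, 0.193, 0, 1], [0.248, 0.067, -0.059, -0.052, 0.193, 0, 1], [0.246, 0.067, -0.068, -0.052, 0.193, 0, 1], [0.246, 0.067, -0.068, -0.052, 0.193, 0, 1], [0.244, 0.066, -0.077, -0.052, 0.193, 0, 1], [0.244, 0.066, -0.077, -0.052, 0.193, 0, 1]],
])

```text
clock: 15.63
position: [0.6425, 0.1626, 0.4098]
ee_rot: [3.14, -0.313, -2.877]
ft_force: [2.6, 3.3, 6.0]
width: 0.0007
finger_force: 3.9
```

```bash
python3 chk.py
```

```text
TCP R 0.3787 tip r 0.1967 tipang 18.4 tooltilt 17.91 lat 0.001
F axial 6.74 tang 1.39 [-0.39  0.54  0.08  1.47 -0.06  1.45  1.54]
lever_grip [([279.4, 199.9], 0.64)]
button_top []
0 [264.7 195.4] 0.1 [269.8 193.1] 0.2 [274.7 191.4] 0.3 [279.5 190.3] 0.4 [284.1 189.8] 0.5 [288.4 189.9] 0.6 [292.4 190.6] 0.7 [296.  191.9]
```

move_arm([
  [[0.241, 0.063, -0.084, -0.052, 0.193, 0, 1], [0.241, 0.063, -0.084, -0.052, 0.193, 0, 1], [0.238, 0.062, -0.093, -0.052, 0.193, 0, 1], [0.238, 0.062, -0.093, -0.052, 0.193, 0, 1], [0.234, 0.061, -0.102, -0.052, 0.193, 0, 1], [0.234, 0.061, -0.102, -0.052, 0.193, 0, 1], [0.231, 0.06, -0.112, -0.052, 0.193, 0, 1], [0.231, 0.06, -0.112, -0.052, 0.193, 0, 1]],
])

```text
clock: 16.45
position: [0.6896, 0.1754, 0.3905]
ee_rot: [3.139, -0.451, -2.876]
ft_force: [4.6, 3.5, 7.2]
width: 0.0005
finger_force: 4.7
```

```bash
python3 chk.py
```

```text
TCP R 0.3793 tip r 0.1973 tipang 26.35 tooltilt 25.86 lat 0.0012
F axial 8.84 tang 1.65 [-0.38  0.68  0.09  1.29 -0.07  1.63  1.55]
lever_grip [([282.6, 194.7], 0.86)]
button_top [([296.5, 178.6], 0.64)]
0 [264.7 195.4] 0.1 [269.8 193.1] 0.2 [274.7 191.4] 0.3 [279.5 190.3] 0.4 [284.1 189.8] 0.5 [288.4 189.9] 0.6 [292.4 190.6] 0.7 [296.  191.9]
```

move_arm([
  [[0.237, 0.061, -0.1, -0.052, 0.193, 0, 1], [0.227, 0.06, -0.12, -0.052, 0.193, 0, 1], [0.223, 0.059, -0.12, -0.052, 0.193, 0, 1], [0.223, 0.059, -0.128, -0.052, 0.193, 0, 1], [0.218, 0.058, -0.136, -0.052, 0.193, 0, 1], [0.218, 0.058, -0.136, -0.052, 0.193, 0, 1], [0.214, 0.057, -0.14, -0.052, 0.193, 0, 1], [0.214, 0.057, -0.144, -0.052, 0.193, 0, 1]],
])

```text
clock: 17.27
position: [0.7338, 0.1876, 0.3645]
ee_rot: [3.137, -0.592, -2.874]
ft_force: [5.1, 5.9, 8.6]
width: 0.0003
finger_force: 5.1
```

```bash
python3 chk.py
```

```text
TCP R 0.3797 tip r 0.1977 tipang 34.24 tooltilt 33.9 lat 0.0014
F axial 10.72 tang 0.59 [-0.37  0.82  0.1   1.11 -0.09  1.81  1.56]
lever_grip [([287.3, 196.1], 0.67), ([276.5, 234.4], 0.65)]
button_top [([300.3, 181.2], 0.5)]
0 [264.7 195.4] 0.1 [269.8 193.1] 0.2 [274.7 191.4] 0.3 [279.5 190.3] 0.4 [284.1 189.8] 0.5 [288.4 189.9] 0.6 [292.4 190.6] 0.7 [296.  191.9]
```

move_arm([
  [[0.115, 0.025, -0.07, 0, 0, 0, 1], [0.108, 0.025, -0.08, 0, 0, 0, 1], [0.108, 0.025, -0.08, 0, 0, 0, 1], [0.108, 0.025, -0.083, 0, 0, 0, 1]],
])

```text
clock: 17.75
position: [0.7447, 0.1904, 0.357]
ee_rot: [3.137, -0.59, -2.874]
ft_force: [4.9, 5.9, 8.8]
width: 0.0003
finger_force: 5.7
```

```bash
python3 chk.py
```

```text
TCP R 0.38 tip r 0.1983 tipang 38.23 tooltilt 33.81 lat 0.0013
F axial 10.76 tang 0.33 [-0.37  0.85  0.1   1.07 -0.09  1.81  1.56]
lever_grip [([291.7, 198.6], 0.57)]
button_top []
0 [264.7 195.4] 0.1 [269.8 193.1] 0.2 [274.7 191.4] 0.3 [279.5 190.3] 0.4 [284.1 189.8] 0.5 [288.4 189.9] 0.6 [292.4 190.6] 0.7 [296.  191.9]
```

move_arm([
  [[0.085, 0.02, -0.065, 0, 0, 0, 1], [0.085, 0.02, -0.065, 0, 0, 0, 1], [0.085, 0.02, -0.065, 0, 0, 0, 1], [0, 0, 0, 0, 0, 0, 1], [0, 0, 0, 0, 0, 0, 1]],
])

```text
clock: 18.32
position: [0.7501, 0.191, 0.3529]
ee_rot: [3.137, -0.595, -2.874]
ft_force: [-2.9, 2.2, 12.8]
width: 0.0004
finger_force: 7.4
```

```bash
python3 chk.py
```

```text
TCP R 0.38 tip r 0.1985 tipang 39.92 tooltilt 34.09 lat 0.0004
F axial 9.34 tang -9.01 [-0.37  0.87  0.1   1.05 -0.09  1.82  1.56]
lever_grip []
button_top []
0 [264.7 195.4] 0.1 [269.8 193.1] 0.2 [274.7 191.4] 0.3 [279.5 190.3] 0.4 [284.1 189.8] 0.5 [288.4 189.9] 0.6 [292.4 190.6] 0.7 [296.  191.9]
```

The tangential force has reversed to -9 N, so the lever is on its home stop. I lift off along the lever axis, away from the button.

move_arm([
  [[0.05, 0.02, 0.12, 0, 0, 0, 1], [0.2, 0.05, 0.33, 0, 0, 0, 1], [0.2, 0.05, 0.5, 0, 0, 0, 1], [0, 0, 0.6, 0, 0, 0, 1], [0, 0, 0.8, 0, 0, 0, 1], [-0.2, 0, 0.9, 0, 0, 0, 1], [-0.2, 0, 0.8, 0, 0, 0, 1], [0, 0, 0.4, 0, 0, 0, 1], [0, 0, 0, 0, 0, 0, 1], [0, 0, 0, 0, 0, 0, 1]],
])

```text
clock: 19.3
position: [0.7319, 0.1876, 0.449]
ee_rot: [3.142, -0.564, -2.878]
ft_force: [0.1, 0.5, -0.1]
width: 0.0004
finger_force: 0.0
```

```bash
python3 chk.py; python3 - <<'E'
from h import *
c=ctrl.snapshot("scene")
a=c["color"][140:290,230:330,::-1];b=cv2.imread("pics/scene0.png")[140:290,230:330]
cv2.imwrite("pics/m6.png",cv2.resize(np.hstack([b,a]),(800,600),interpolation=2))
E
```

```text
TCP R 0.4513 tip r 0.2702 tipang 24.87 tooltilt 32.29 lat 0.0015
F axial 0.04 tang 0.29 [-0.42  0.77  0.19  1.04 -0.13  1.92  1.59]
lever_grip [([292.8, 198.8], 0.76)]
button_top [([303.3, 179.9], 0.64)]
0 [264.7 195.4] 0.1 [269.8 193.1] 0.2 [274.7 191.4] 0.3 [279.5 190.3] 0.4 [284.1 189.8] 0.5 [288.4 189.9] 0.6 [292.4 190.6] 0.7 [296.  191.9]
```

View pics/m6.png

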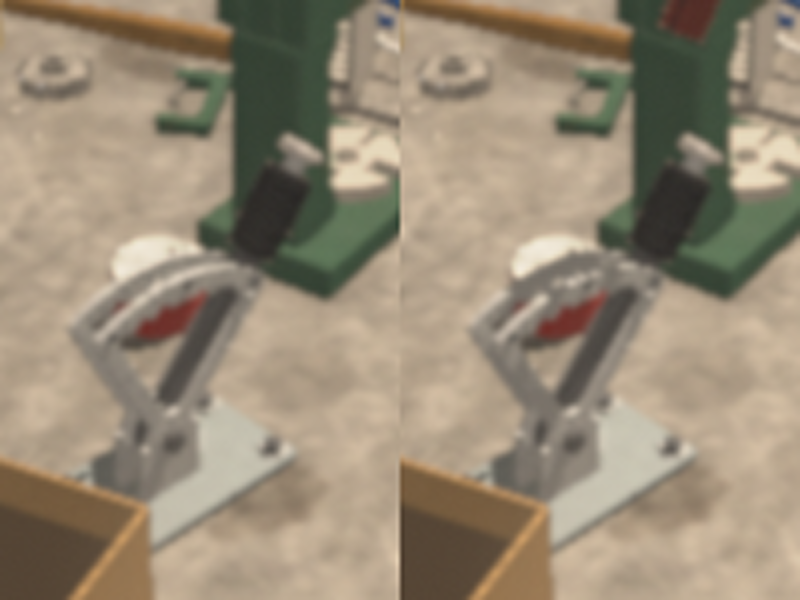

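Both halves match: the lever is home with the button out, at about (298,150) before and (698,150) now. I ease joint 6 off its limit, then hand in.

move_arm([
  [[0, 0, 0.2, 0.13, -0.48, 0, 1], [0, 0, 0.2, 0.13, -0.48, 0, 1], [0, 0, 0, 0.13, -0.48, 0, 1], [0, 0, 0, 0, 0, 0, 1], [0, 0, 0, 0, 0, 0, 1]],
])

```text
clock: 19.92
position: [0.7318, 0.1875, 0.4587]
ee_rot: [3.142, -0.435, -2.878]
ft_force: [0.5, -0.1, -0.8]
width: 0.0006
finger_force: 0.0
```

```bash
python3 -c "
from station import ctrl
s=ctrl.state();print(s['joint_pos'].round(3),s['ft_force'],s['dq'].round(3));print(ctrl.hand_in())"
```

```text
[-0.426  0.721  0.195  1.074 -0.126  1.793  1.584] [ 0.50137921 -0.10341883 -0.83074649] [-0.001  0.01  -0.    -0.003 -0.     0.01  -0.   ]
the job is handed in; nothing more can be done
None
```

The lever was pulled to the third notch, let go and held there by itself, then brought home with the button kept pressed; it ended fully home with the button out, the robot clear and the things around it not touched, and I handed in at about 20 s (joint 6 read 1.92, its limit, for a moment while lifting off).

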